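Take one clean tray from the push-latch dust box and shut it again

TASK

Press the lid of the grey dust box to free its latch so that it springs open, lift out only the top tray of the nested stack and set it down upright in the middle of the cork pad (do not drop it), leaving the other two trays where they are in the box. Then push the lid shut and press it home so that it latches and stays closed; never lean hard on the lid (a light push is enough, 30 N is too much), and leave the other things on the table alone.

Things in the scene. Friction and masses are not known exactly. Their poses are not given: they have to be found in the camera images.
- box: Grey metal dust box fixed to the table, 220 (x) by 180 (y) by 90 mm high, walls 5 mm, inner floor 22 mm up. Origin: centre of its underside. The lid is hinged along the box's +y edge, its free edge is at -y; a black latch housing (44 by 20 mm, top 71 mm up) sits inside the middle of the -y wall. The box's yaw varies.
- lid (a joint): Lid angle (rad): 0 = latched and flush, grows to 1.75 as it springs open (just past upright), below 0 = pressed in. Push-push latch: each full press to the stop (-0.06, 8 mm at the thumb mark, 2 to 3 N, then a firm bumper) and let go switches it between latched and free; a shorter press changes nothing. Freed, it swings fully open by its spring in about 1 s.
- lid_press (a point): Centre of the 28 mm round steel thumb mark on the lid's top face, where to press: 140 mm from the hinge line, 28 mm from the free edge. Turns with the lid; z = the lid's outward normal, y points to the hinge. To shut the lid, push its outer face over from behind and down against the spring (up to 3 N), then press in past flush to the stop and let go.
- lid_hinge (a point): Middle of the lid's hinge line, 86 mm above the table, 84 mm to +y of the box's centre, 4 mm under the lid's top face; turns with the lid. The lid is a plain aluminium plate, 208 mm along the hinge, 168 mm from hinge to free edge, 8 mm thick, without a handle; a 36 mm steel tongue hangs from its underside near the free edge.
- tray_top_c (a point): Centre, half-way up, of the top one of three equal nested steel trays. 27 mm high: an upright collar 56 (x) by 92 mm (y) outside, top 11 mm, rim 13.5 mm above this point; below it a tapering body 16 mm deep sits in the next tray with 2 mm side play. Collar rests on collar: fingers over 11 mm below the rim grip the next tray too. 50 to 100 g. Its y is roughly the box's y.
- tray_mid_c (a point): Centre of the second tray, 11 mm below the first; it stays in the box.
- tray_low_c (a point): Centre of the lowest tray, standing on the box's inner floor; it stays in the box.
- pad: Square cork pad 160 by 160 by 4 mm, fixed flat on the table; origin: centre of its underside.
- beaker: Glass beaker, 70 mm wide, 85 mm high, beyond the work; origin: centre of its underside. A bystander.
- brush: Flat brush lying on the table, 170 mm long. A bystander.
- jar: Amber glass jar with black cap, 60 mm wide, 70 mm high; origin: centre of its underside. A bystander.
Mind the look-alikes: they are no part of the job. There is more than one size of the pad; the one meant has the size given above.

How it is judged:
On the way, in this order (a step that is already met when the one before it is completed fails the run):
1. the latch is freed and the lid stands open (value of joint lid above 1.4 rad), for 0.2 s.
2. the top tray is lifted clear of the box, the second one is not (z of tray_top_c in the frame of box above 0.11 m and distance of tray_mid_c from where it was at the start of the episode below 0.02 m), for 0.1 s.
3. the top tray stands on the pad and is let go while the lid is still open (horizontal distance between tray_top_c and pad below 0.03 m and z of tray_top_c in the frame of pad below 0.022 m and angle between tray_top_c's own z axis and vertical below 0.15 rad and contact force between the fingers and tray_top below 0.1 N and value of joint lid above 0.5 rad), for 0.2 s.
At the end, for the whole second after the job is handed in: The lid is latched, flush with the box (within 0.025 rad) with nothing holding it; the top tray stands upright and at rest on the pad, its centre within 30 mm of the pad's centre; the other two trays are in the box within 20 mm of where they were (value of joint lid between -0.03 and 0.025 rad and velocity of joint lid below 0.05 rad/s and horizontal distance between tray_top_c and pad below 0.03 m and z of tray_top_c in the frame of pad below 0.022 m and angle between tray_top_c's own z axis and vertical below 0.15 rad and linear speed of tray_top below 0.02 m/s and distance of each of tray_mid_c, tray_low_c from where it was at the start of the episode below 0.02 m); the robot touches nothing.
It fails at once if the lid is pushed with more than 30 N (contact force between any of the fingers, the arm and lid_c0 above 30 N).
It fails at once if the second or third tray is pulled up or shifted by more than 30 mm (distance of any of tray_mid_c, tray_low_c from where it was at the start of the episode above 0.03 m).
It fails at once if the tray is dropped onto the pad from more than 25 mm (horizontal distance between tray_top_c and pad below 0.09 m and z of tray_top_c in the frame of pad above 0.043 m and contact force between the fingers and tray_top below 0.05 N).
It fails at once if a bystander is moved by more than 30 mm (distance of any of beaker, brush, jar from where it was at the start of the episode above 0.03 m).
It also fails if it takes over 72 s, if anything falls off the work surface, if the arm or the gripper's body presses on something with over 40 N, if the wrist force passes 120 N, or if a joint passes its speed limit or range.

ROBOT

A 6-joint arm with a two-finger parallel gripper is mounted at the origin on the work surface. World frame = base frame: x ahead of the robot, y to its left, z up, the work surface at z = 0. Lengths are in m, angles in rad, forces in N, time in s.
With the tool pointing down it reaches from about 0.275 to 0.75 m from the base axis. Payload 10.2 kg.
Tool frame: the origin (TCP) lies between the finger pads; the fingertips stand 14 mm ahead of it and the grasp point (between the pads) lies 5 mm behind it; z points along the fingers, y is the direction in which the jaws open and shut (so a half turn about z gives the same grasp; the last joint's range is limited). The gripper opens to 88 mm and grips with 3 to 60 N. Pads are 18 mm wide; open, the fingers measure 123 mm over their backs; the gripper's body (75 mm by 187 mm) begins 45 mm behind the grasp point.
Start: joints at [-1.419, 0.313, 1.498, -0, 1.331, -0.223], TCP at [0.192, -0.489, 0.253] pointing down, gripper open.
Joint ranges: [-2.94, 2.94], [-0.97, 2.17], [0.19, 2.56], [-1.23, 4.37], [0.02, 3.11], [-2.88, 2.88]. Speed limits (rad/s): [2.39, 2.39, 3.01, 3.14, 3.14, 3.14].

INTERFACE

Orientations are given as a unit quaternion [w, x, y, z].
In Python, from station import env, imaging, workorder gives the robot as it stands.
- The arm moves only by the shell command python3 -m creep 'ROWS' [FORCE]. ROWS is JSON, one flat list of numbers, 7 for each row, row after row: the turn, a rotation vector about the tool's x, y, z in rad, then the shift along the tool's x, y, z in m, then the opening, from -1 (shut) to 1 (fully open), so that 0 is half open. In form: [rx, ry, rz, dx, dy, dz, gripper, rx, ry, rz, dx, dy, dz, gripper, ...]. A call has 1 to 12 rows; each row is the pose to reach, as a shift and turn from the pose measured when the call began, along the tool's axes at that moment; what a row does not reach only later rows make up. A row lasts 1/10 s, in which the tool goes at most 50 mm and 8.59 degrees, less where a joint would pass 70% of its speed; a pose out of reach is approached as far as the arm can. A call with a gripper value outside its range is refused whole. The fingers move at their own pace and stop on an object; FORCE is the grip in N (left out, the last holds). Time passes only in rows, so rows that repeat a pose let the fingers close. It gives the time, the measured TCP pose, the force and the opening at its end, in the units of the state.
- env.sense(): the state, without advancing time (a new reading comes with each control period).
- imaging.snapshot(name): name is "scene" or "side" or "wrist"; returns a dict with "frame" (480x640x3 uint8, blue, green, red), "depth" (480x640 float32, m along the optical axis (not along the pixel's ray), 0 where there is no reading), "vertical_fov" (degrees; the focal length in pixels is half the picture's height over the tangent of half this angle, whatever the lens; pixels are square), "cx", "cy" (the principal point, pixels), "rvec" (rotation vector, rad) and "tvec" (3), from world to camera coordinates, as OpenCV has them. Camera axes: x right, y down, z forward; pixel columns grow to the right and rows downward; lengths in m; the calibration is good to about 2 mm. A picture is of the moment at which its call begins.
- workorder.job_done(): hands the job in, once; it reports no verdict.
The state is a dict: "clock": time; "joint_pos": joint angles; "joint_velocities": joint speeds; "joint_efforts": joint torques, N m; "position": TCP position; "tcp_rot": TCP orientation; "contact_force": force on the tool from outside, world axes, zero at the start; "moment": the same for the moment, N m; "grip_width": opening from 0.0 (shut) to 1.0 (fully open).
Only numpy, scipy, OpenCV 4.12 (cv2) and the standard library are available. Lean on these libraries where they do the work, as an engineer would, in place of code of your own. Each camera call takes 0.05 s, during which the arm holds its last target.

## Working session

There is one attempt and no reset: what is moved stays moved. The work goes in short steps, Python scripts to look and compute and a shell command to move; the robot and the scene stay as the last step left them, time stands still between calls to the robot, and variables do not carry over. Pictures are saved under pics/ and viewed, and the job is handed in when it is done.

```bash
ls; mkdir -p pics
cat > h.py <<'E'
import numpy as np, cv2
from station import env, imaging, workorder
from scipy.spatial.transform import Rotation as R
def snap(name,fn=None):
    s=imaging.snapshot(name)
    if fn: cv2.imwrite('pics/'+fn+'.png',s['frame']); np.savez('pics/'+fn+'.npz',**{k:np.array(v) for k,v in s.items()})
    return s
def load(fn):
    d=np.load('pics/'+fn+'.npz'); return {k:d[k] for k in d}
def cam(s):
    f=240/np.tan(np.radians(float(s['vertical_fov']))/2)
    return f,float(s['cx']),float(s['cy']),cv2.Rodrigues(np.array(s['rvec'],float))[0],np.array(s['tvec'],float).ravel()
def ray(s,u,v):
    f,cx,cy,Rm,t=cam(s); d=Rm.T@np.array([(u-cx)/f,(v-cy)/f,1]); return -Rm.T@t,d
def onz(s,u,v,z):
    o,d=ray(s,u,v); return o+d*(z-o[2])/d[2]
def dep(s,u,v):
    o,d=ray(s,u,v); return o+d*float(s['depth'][int(round(v)),int(round(u))])
def cloud(s):
    f,cx,cy,Rm,t=cam(s); v,u=np.mgrid[0:480,0:640]; z=s['depth']
    P=np.stack([(u-cx)/f*z,(v-cy)/f*z,z],-1)
    return (P-t)@Rm
def proj(s,p):
    f,cx,cy,Rm,t=cam(s); c=Rm@np.array(p)+t; return f*c[0]/c[2]+cx,f*c[1]/c[2]+cy
def tool(p):  # world pt -> tool-frame shift
    st=env.sense(); q=np.array(st['tcp_rot']); r=R.from_quat(q[[1,2,3,0]])
    return r.inv().apply(np.array(p)-np.array(st['position']))
E
python3 - <<'E'
from h import *
st=env.sense(); print(st)
for n in ['scene','side','wrist']:
    s=snap(n,n+'0'); print(n,s['vertical_fov'],s['cx'],s['cy'],cam(s)[3].tolist(),(-cam(s)[3].T@cam(s)[4]))
E
```

```text
pics
{'clock': 0.0, 'joint_pos': array([-1.41939716e+00,  3.13423024e-01,  1.49843667e+00,  5.44360211e-07,
        1.33097782e+00, -2.23418922e-01]), 'joint_velocities': array([-0.0008856 ,  0.00112399,  0.00121612, -0.00172147,  0.0008506 ,
       -0.00180534]), 'joint_efforts': array([-3.11152115e-03, -4.02222526e+01, -2.52268338e+01,  6.93655782e-02,
        3.53836629e-02, -1.03662785e-04]), 'position': array([ 0.1921488 , -0.48833037,  0.25217501]), 'tcp_rot': array([-6.22018172e-04,  9.82490085e-01,  1.86313837e-01,  2.26730054e-05]), 'contact_force': array([-0.2065364 ,  0.29738057, -0.49569422]), 'moment': array([0.006846  , 0.0003825 , 0.05084296]), 'grip_width': 1.0014630943638496}
scene 50.334636522675716 310.93895213165564 245.43916903124105 [[0.6960595244650185, 0.7179483713701741, -0.007160617881632775], [0.6150801242489036, -0.6014129441110632, -0.5098812718757345], [-0.3703749170171836, 0.350503361899109, -0.860214981351718]] [ 0.86624026 -0.50039589  0.97380839]
side 53.4533172910829 322.1280499219767 246.82147272762603 [[-0.9738820682509359, -0.22622301118057545, -0.019413045914349683], [-0.12295645578326478, 0.5973316964143977, -0.7925128102686523], [0.19088066198674364, -0.7694270554582103, -0.6095462076072746]] [0.28755264 0.63287618 0.67715284]
wrist 64.86495729085526 319.34129092651716 233.6624279005336 [[0.3671867787627273, -0.9301461044888968, -0.0014469989570979336], [-0.8883100904390835, -0.35113195641607886, 0.29599245329488383], [-0.2758243149650858, -0.10739913168898056, -0.9551891821971678]] [ 0.26286423 -0.46039883  0.38480192]
```

View pics/scene0.png

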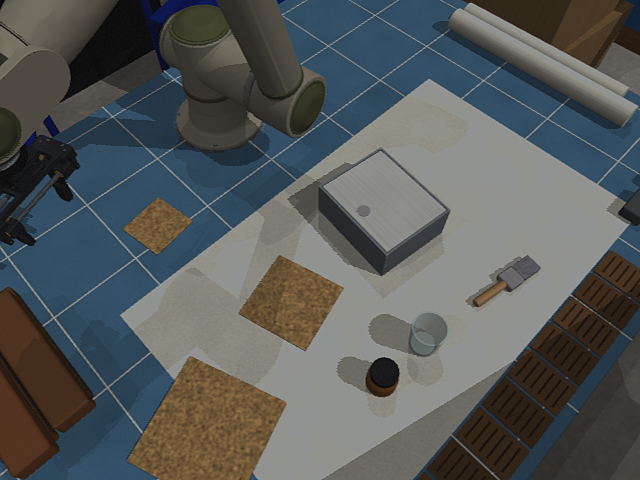

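View pics/side0.png

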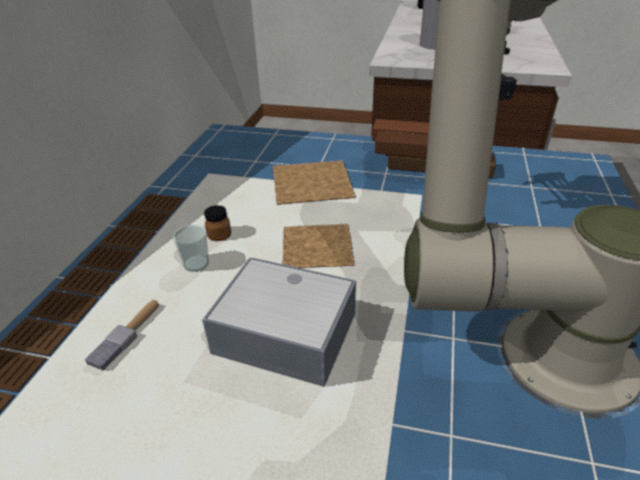

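View pics/wrist0.png

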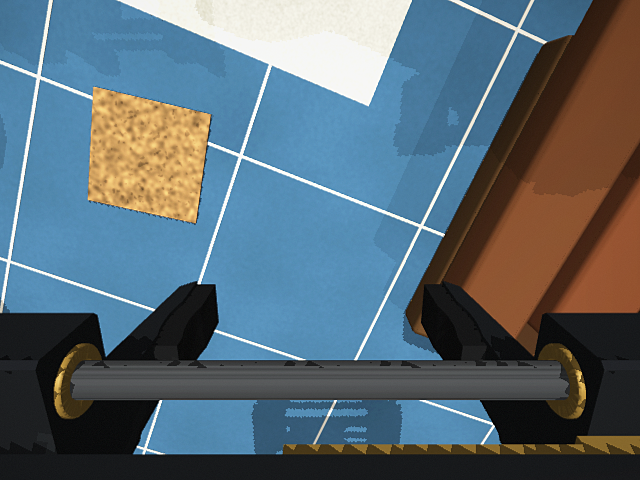

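Scene view: grey box with its lid at (384,210) and thumb mark at (363,211). There are three cork pads, small (157,225), medium (291,302) and large (208,425). Jar (383,377), beaker (427,333), brush (508,280). Next I measure the pads and the box.

Run:
```python
from h import *
s=load('scene0'); im=s['frame']; hsv=cv2.cvtColor(im,cv2.COLOR_BGR2HSV)
m=cv2.inRange(hsv,(10,90,60),(28,255,255)); m=cv2.morphologyEx(m,cv2.MORPH_CLOSE,np.ones((5,5)))
for c in cv2.findContours(m,0,2)[0]:
    if cv2.contourArea(c)<800: continue
    P=np.array([onz(s,*p,0.004)[:2] for p in c.reshape(-1,2)],np.float32)
    r=cv2.minAreaRect(P); print('pad',cv2.boundingRect(c),np.round(r[0],4),np.round(r[1],4),r[2])
# lid top
C=cloud(s)
g=(C[...,2]>0.08)&(C[...,2]<0.1)&(C[...,0]>0.25)&(C[...,0]<0.75)&(C[...,1]>-0.35)&(C[...,1]<.3)&(s['depth']>0)
n,l,stt,ce=cv2.connectedComponentsWithStats(g.astype(np.uint8))
for i in range(1,n):
    if stt[i,4]>800:
        k=l==i; z=np.median(C[k][:,2]); c=max(cv2.findContours(k.astype(np.uint8),0,2)[0],key=cv2.contourArea)
        P=np.array([onz(s,*p,0.09)[:2] for p in c.reshape(-1,2)],np.float32)
        r=cv2.minAreaRect(P); print('comp',stt[i],z,r,cv2.boxPoints(r).tolist())
roi=im[180:245,330:400]; gry=cv2.cvtColor(roi,cv2.COLOR_BGR2GRAY)
b=(gry<140)&(gry>0)
mm=cv2.inRange(gry,60,140); 
n,l,stt,ce=cv2.connectedComponentsWithStats(mm)
for i in range(1,n): print(stt[i],ce[i]+[330,180]) if stt[i,4]>30 else 0
print(onz(s,363,211,.09), onz(load('side0'),294.5,279.5,.09))
big=np.hstack([cv2.resize(im[140:280,310:460],None,fx=2.6,fy=2.6),cv2.resize(im[245:365,225:365],None,fx=2.6,fy=2.6*140/120)[:364]]); cv2.imwrite('pics/crop1.png',big)
```

```text
pad (0, 371, 51, 109) [ 0.3305 -0.7693] [0.0754 0.1995] 89.99651336669922
pad (127, 357, 159, 123) [ 0.5997 -0.5122] [0.2116 0.2129] 20.660032272338867
pad (0, 288, 89, 140) [ 0.2367 -0.6756] [0.0785 0.3283] 88.96405792236328
pad (239, 255, 104, 96) [ 0.5148 -0.2261] [0.1592 0.1593] 15.81343936920166
pad (522, 251, 118, 106) [0.9567 0.1861] [0.0835 0.343 ] 0.028687378391623497
pad (123, 198, 69, 57) [ 0.1663 -0.316 ] [0.112  0.1112] 8.516175270080566
pad (551, 0, 72, 69) [0.4816 0.9987] [0.1565 0.3429] 17.72246742248535
comp [ 318  147  132  111 7406] 0.08974255242255111 ((0.508798360824585, 0.048662420362234116), (0.18498246371746063, 0.22351102530956268), 83.46358489990234) [[0.38724058866500854, -0.030505932867527008], [0.6092987656593323, -0.055949240922927856], [0.6303561329841614, 0.12783077359199524], [0.40829795598983765, 0.15327408909797668]]
[   0    0   70   65 2318] [367.30198447 204.31924072]
[  0  42  21  23 258] [336.78682171 236.62403101]
[ 0.50173091 -0.00401713  0.09      ] [ 0.49920167 -0.00087987  0.09      ]
```

View pics/crop1.png

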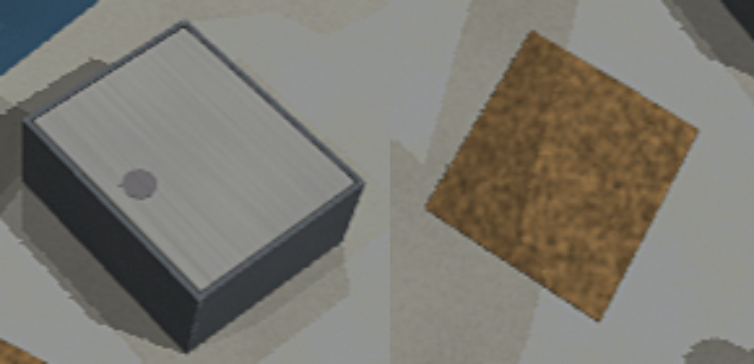

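Three pads measure 111, 159 and 212 mm. The 160 mm one is the medium pad at pixel (291,302), centre (0.515,-0.226). The crop confirms it, and it confirms the box lid with the thumb mark at (363,211). The box yaw is about -6.5°. Next I compute the approach.

Run:
```python
from h import *
print(tool([0.501,-0.004,0.22]))
s=load('side0');print([proj(s,p) for p in ([0.387,-0.031,.09],[0.609,-.056,.09],[.63,.128,.09],[.408,.153,.09])])
# refine mark by dark blob, both views
for n,(u,v) in (('scene0',(363,211)),('side0',(294,279))):
    s=load(n); g=cv2.cvtColor(s['frame'],cv2.COLOR_BGR2GRAY)[v-12:v+13,u-14:u+15]
    t,m=cv2.threshold(g,0,255,cv2.THRESH_BINARY_INV+cv2.THRESH_OTSU)
    k,l,st,ce=cv2.connectedComponentsWithStats(m); i=l[12,14]; print(n,st[i],ce[i]+[u-14,v-12],onz(s,*(ce[i]+[u-14,v-12]),.09))
```

```text
[ 0.46473979 -0.33772213  0.0327305 ]
[(np.float64(356.88561873881497), np.float64(277.1823861169396)), (np.float64(248.91598974844044), np.float64(254.00870188910895)), (np.float64(200.05815243848255), np.float64(318.2474271542217)), (np.float64(323.81566628195213), np.float64(350.9472671607567))]
scene0 [  6   6  15  12 120] [363.08333333 210.54166667] [ 0.50106057 -0.00304026  0.09      ]
side0 [  7   7  15  10 124] [294.08870968 278.44354839] [ 0.5007581  -0.00358285  0.09      ]
```

```bash
python3 -m creep '[0,0,-1.08,0.465,-0.338,0.033,-1, 0,0,-1.08,0.465,-0.338,0.033,-1, 0,0,-1.08,0.465,-0.338,0.033,-1, 0,0,-1.08,0.465,-0.338,0.033,-1, 0,0,-1.08,0.465,-0.338,0.033,-1, 0,0,-1.08,0.465,-0.338,0.033,-1, 0,0,-1.08,0.465,-0.338,0.033,-1, 0,0,-1.08,0.465,-0.338,0.033,-1, 0,0,-1.08,0.465,-0.338,0.033,-1, 0,0,-1.08,0.465,-0.338,0.033,-1, 0,0,-1.08,0.465,-0.338,0.033,-1, 0,0,-1.08,0.465,-0.338,0.033,-1]' 20
python3 -c "
from h import *
print(tool([0.501,-0.0035,0.112])); print(env.sense())"
```

```text
clock: 1.35
position: [0.5021, -0.0005, 0.2192]
tcp_rot: [-0.001, 0.746, 0.666, 0.0]
contact_force: [0.4, -0.5, 0.2]
grip_width: 0.005
[-0.00326347 -0.00064595  0.10723493]
{'clock': 1.35, 'joint_pos': array([-2.35337997e-01,  2.92171798e-01,  1.61629980e+00,  1.34590102e-03,
        1.23399749e+00, -1.22446436e-01]), 'joint_velocities': array([ 0.46632975,  0.28791547, -0.34237978, -0.01363845,  0.05961042,
        0.46796337]), 'joint_efforts': array([ -0.52735889, -39.87126231, -23.21885169,   0.27440096,
        -0.05655569,  -0.19195023]), 'position': array([ 5.02070489e-01, -4.84898586e-04,  2.19238806e-01]), 'tcp_rot': array([-7.22034262e-04,  7.46020693e-01,  6.65922316e-01,  2.71997440e-04]), 'contact_force': array([ 0.44766743, -0.47978457,  0.15147897]), 'moment': array([-0.04442269, -0.09573795, -0.0313841 ]), 'grip_width': 0.0047132260434760665}
```

```bash
python3 -m creep '[0,0,0,-0.003,-0.001,0.04,-1, 0,0,0,-0.003,-0.001,0.08,-1, 0,0,0,-0.003,-0.001,0.107,-1, 0,0,0,-0.003,-0.001,0.107,-1, 0,0,0,-0.003,-0.001,0.107,-1]'
python3 -c "
from h import *
print(tool([0.501,-0.0035,0.104]));
snap('scene','scene1')"
```

```text
clock: 1.85
position: [0.501, -0.0033, 0.113]
tcp_rot: [-0.001, 0.746, 0.666, 0.0]
contact_force: [-0.8, 0.3, 0.3]
grip_width: 0.004
[-2.13179448e-04  2.93641494e-05  8.95385725e-03]
```

View pics/scene1.png

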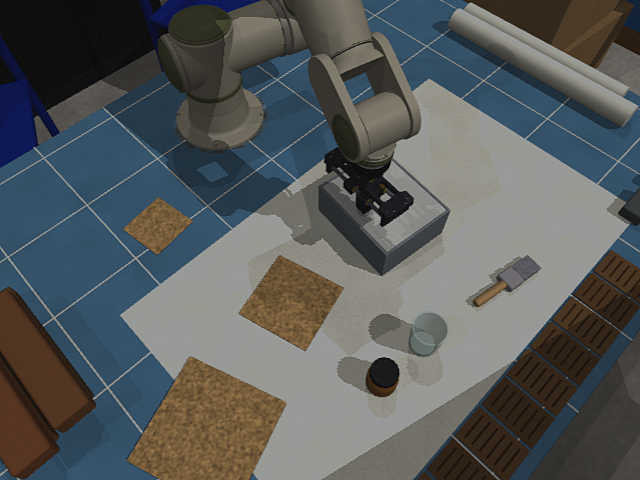

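The closed gripper hovers over the thumb mark, around (375,190). Pressing slowly.

```bash
python3 -m creep '[0,0,0,0,0,0.009,-1, 0,0,0,0,0,0.011,-1, 0,0,0,0,0,0.013,-1, 0,0,0,0,0,0.015,-1, 0,0,0,0,0,0.016,-1, 0,0,0,0,0,0.016,-1]'
```

```text
clock: 2.5
position: [0.5015, -0.0034, 0.0977]
tcp_rot: [0.0, 0.746, 0.666, 0.001]
contact_force: [1.8, -0.5, 2.2]
grip_width: 0.007
```

```bash
python3 -m creep '[0,0,0,0,0,0.001,-1, 0,0,0,0,0,0.0015,-1, 0,0,0,0,0,0.002,-1, 0,0,0,0,0,0.002,-1]'
```

```text
clock: 2.9
position: [0.5016, -0.0034, 0.0959]
tcp_rot: [0.0, 0.746, 0.666, 0.001]
contact_force: [0.6, 0.6, 5.4]
grip_width: 0.006
```

```bash
python3 -m creep '[0,0,0,0,0,0.0008,-1, 0,0,0,0,0,0.0008,-1]'
```

```text
clock: 3.1
position: [0.5016, -0.0034, 0.0954]
tcp_rot: [0.0, 0.746, 0.666, 0.001]
contact_force: [-2.1, -0.2, 8.2]
grip_width: 0.005
```

On the bumper at 8 N. Releasing and backing off toward -y.

```bash
python3 -m creep '[0,0,0,-0.01,0,-0.02,-1, 0,0,0,-0.06,0,-0.05,-1, 0,0,0,-0.11,0,-0.09,-1, 0,0,0,-0.16,0,-0.13,1, 0,0,0,-0.18,0,-0.18,1, 0,0,0,-0.18,0,-0.22,1, 0,0,0,-0.18,0,-0.22,1, 0,0,0,-0.18,0,-0.22,1, 0,0,0,-0.18,0,-0.22,1, 0,0,0,-0.18,0,-0.22,1, 0,0,0,-0.18,0,-0.22,1, 0,0,0,-0.18,0,-0.22,1]'
python3 -c "
from h import *
snap('scene','scene2');snap('wrist','wrist2');snap('side','side2')"
```

```text
clock: 4.3
position: [0.4807, -0.182, 0.3144]
tcp_rot: [-0.0, 0.746, 0.666, 0.001]
contact_force: [-0.4, 0.3, 0.2]
grip_width: 0.801
```

View pics/scene2.png

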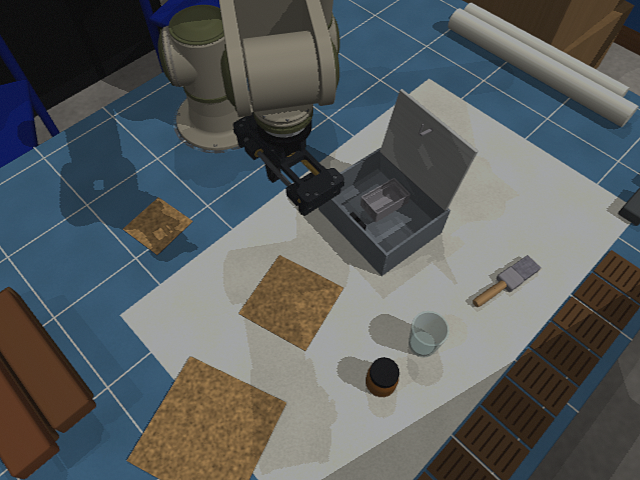

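View pics/wrist2.png

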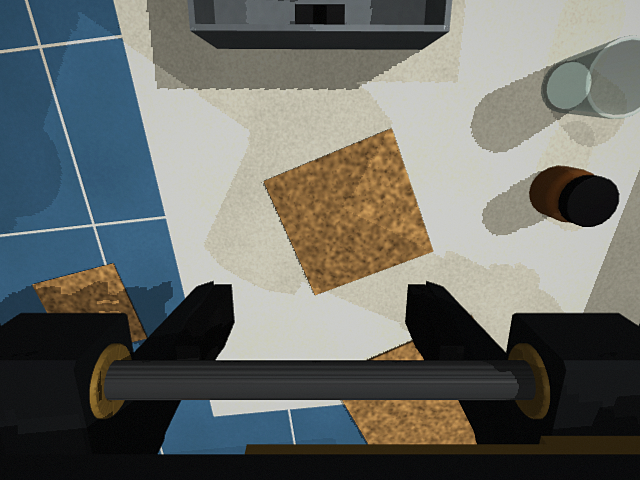

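View pics/side2.png

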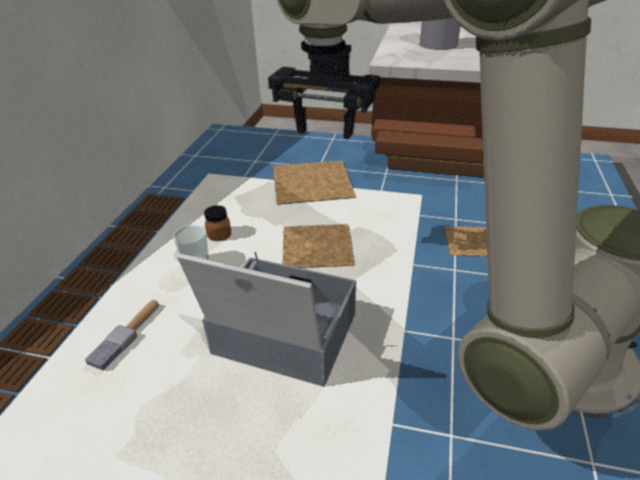

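The lid stands open and the tray stack shows at (382,200) in the scene view. I move the wrist camera above the box for a close look.

```bash
python3 -m creep '[0,0,0,0.05,-0.013,0,1, 0,0,0,0.10,-0.013,0,1, 0,0,0,0.10,-0.013,0,1, 0,0,0,0.10,-0.013,0,1, 0,0,0,0.10,-0.013,0,1]'
python3 -c "
from h import *
snap('wrist','wrist3')
s=load('scene2'); cv2.imwrite('pics/crop2.png',cv2.resize(s['frame'][160:240,330:430],None,fx=7,fy=7,interpolation=cv2.INTER_CUBIC))"
```

```text
clock: 4.95
position: [0.4792, -0.0822, 0.3149]
tcp_rot: [0.0, 0.746, 0.666, 0.001]
contact_force: [-0.4, -0.6, 0.9]
grip_width: 0.998
```

View pics/wrist3.png

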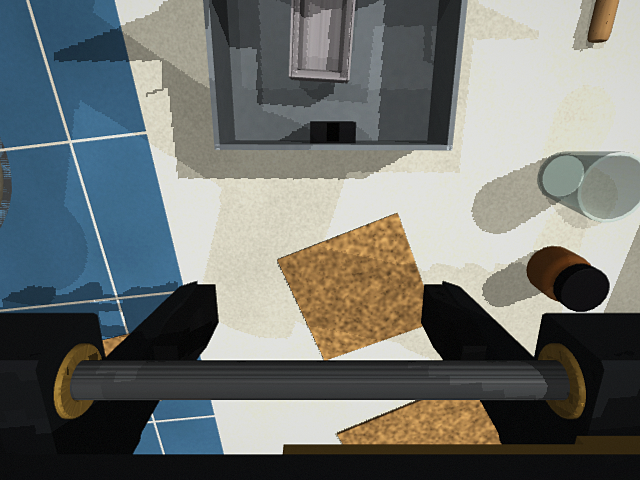

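View pics/crop2.png

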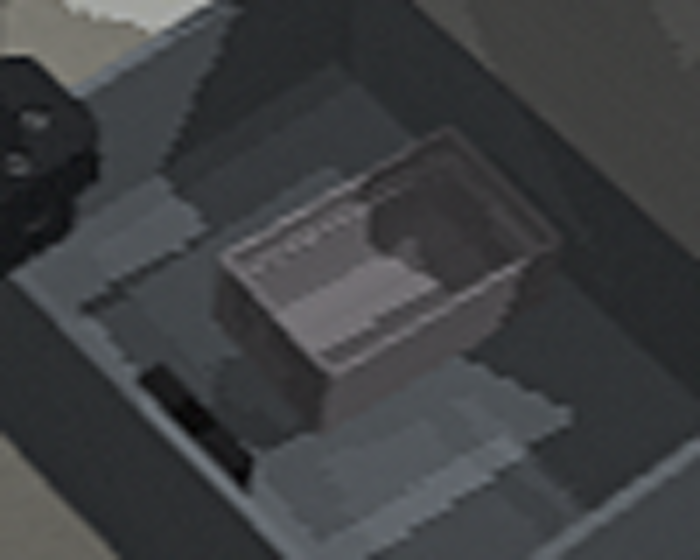

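```bash
python3 -m creep '[0,0,0,0.04,0,0,1, 0,0,0,0.08,0,0,1, 0,0,0,0.08,0,0,1, 0,0,0,0.08,0,0,1]'
python3 -c "
from h import *
snap('wrist','wrist4')"
```

```text
clock: 5.4
position: [0.4885, -0.0035, 0.3148]
tcp_rot: [-0.0, 0.746, 0.666, 0.001]
contact_force: [-0.4, -0.9, 0.2]
grip_width: 0.998
```

View pics/wrist4.png

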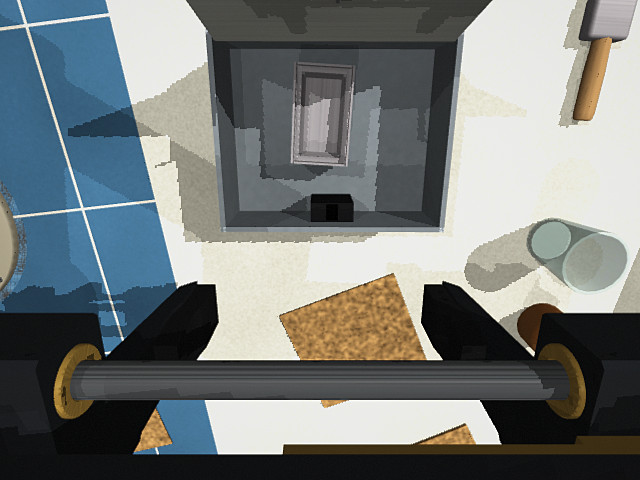

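Wrist view: tray rim corners at about (296,63), (354,68), (348,166), (291,162). Latch housing at (332,208).

Run:
```python
from h import *
s=load('wrist4'); C=cloud(s)
P=np.array([onz(s,u,v,.071)[:2] for u,v in ((296,63),(354,68),(348,166),(291,162))])
print(P, P.mean(0)); r=cv2.minAreaRect(P.astype(np.float32)); print(r)
k=np.zeros((480,640),np.uint8); k[50:180,280:370]=1
g=(C[...,2]>0.063)&(C[...,2]<0.08)&(k>0); print(g.sum(),np.median(C[g][:,2]))
r=cv2.minAreaRect(C[g][:,:2].astype(np.float32)); print('wrist depth',r)
s=load('scene2'); C=cloud(s);Q=np.array([onz(s,330+a/7,160+b/7,.071)[:2] for a,b in ((447,128),(220,257),(332,373),(560,242))]); print('scene',Q,Q.mean(0),cv2.minAreaRect(Q.astype(np.float32)))
e=Q[0]-Q[1]; f=Q[3]-Q[2]; g=P[0]-P[3]; h=P[1]-P[2]
for a in (e,f,g,h): print(np.degrees(np.arctan2(a[1],a[0])))
```

```text
[[0.48065824 0.12198723]
 [0.53305115 0.11178294]
 [0.51947302 0.02346819]
 [0.46402417 0.03370133]] [0.49930165 0.07273492]
((0.499900758266449, 0.07275812327861786), (0.08983862400054932, 0.05638521909713745), 79.54365539550781)
1364 0.07013657295481196
wrist depth ((0.4987829625606537, 0.07368919253349304), (0.09211461991071701, 0.05627081170678139), 80.2197265625)
scene [[0.4818082  0.12029687]
 [0.46584771 0.03180965]
 [0.51941923 0.02428896]
 [0.5359532  0.11159232]] [0.50075708 0.07199695] ((0.5009004473686218, 0.07170098274946213), (0.09095986187458038, 0.05483030155301094), 79.77546691894531)
79.77546249253889
79.27603618481382
79.32990675629215
81.25938553141636
```

Run:
```python
from h import *
print(tool([0.4997,0.0728,0.140]))
```

```text
[0.07751661 0.00221866 0.1748842 ]
```

```bash
python3 -m creep '[0,0,0.061,0.04,0.002,0.02,1, 0,0,0.061,0.077,0.002,0.05,1, 0,0,0.061,0.077,0.002,0.09,1, 0,0,0.061,0.077,0.002,0.13,1, 0,0,0.061,0.077,0.002,0.16,1, 0,0,0.061,0.077,0.002,0.175,1, 0,0,0.061,0.077,0.002,0.175,1, 0,0,0.061,0.077,0.002,0.175,1]'
python3 -c "
from h import *
snap('scene','scene5')
snap('wrist','wrist5'); print(tool([0.4997,0.0728,0.077]))"
```

```text
clock: 6.25
position: [0.5, 0.0713, 0.1405]
tcp_rot: [0.0, 0.767, 0.641, 0.001]
contact_force: [-0.4, 0.4, 0.9]
grip_width: 1.002
[ 0.00092555 -0.0007968   0.06404191]
```

View pics/scene5.png

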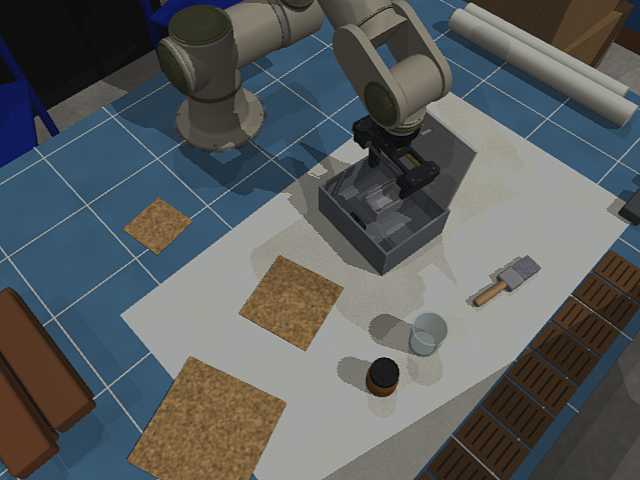

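View pics/wrist5.png

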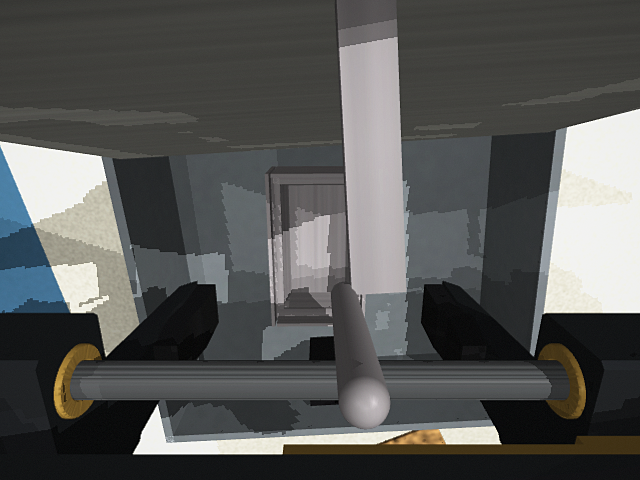

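The lid's tongue, with a ball end, reaches toward the wrist. I lean the tool about 11° away from it before descending. Tilting about the jaw axis keeps the pads flat on the tray sides.

```bash
python3 -m creep '[0,0.1,0,-0.002,-0.001,0,1, 0,0.2,0,-0.002,-0.001,0.01,1, 0,0.2,0,-0.002,-0.001,0.03,1, 0,0.2,0,-0.002,-0.001,0.05,1, 0,0.2,0,-0.002,-0.001,0.062,1, 0,0.2,0,-0.002,-0.001,0.062,1, 0,0.2,0,-0.002,-0.001,0.062,1]' 12
python3 -c "
from h import *
snap('scene','scene6')
snap('wrist','wrist6'); print(tool([0.4997,0.0700,0.0785]))"
```

```text
clock: 7.05
position: [0.4995, 0.0699, 0.0799]
tcp_rot: [-0.063, 0.763, 0.639, 0.078]
contact_force: [-0.5, 0.8, 0.5]
grip_width: 1.001
[-0.00022593  0.00013385  0.00154775]
```

View pics/wrist6.png

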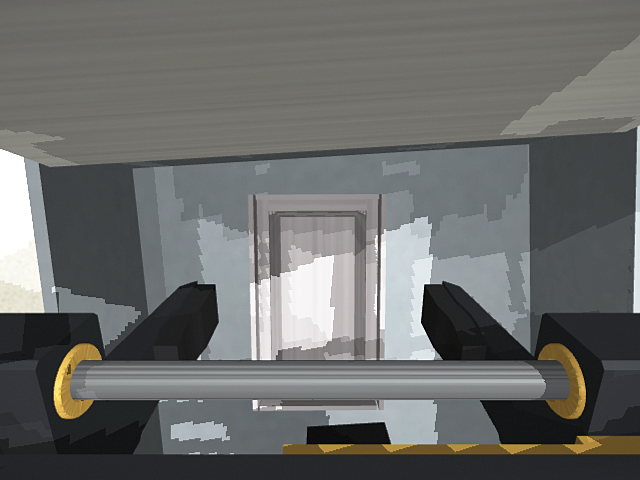

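The tray sits centred between the fingers, at columns 250 to 383. Small descent, then close.

```bash
python3 -m creep '[0,0,0,0,0,0.0015,1, 0,0,0,0,0,0.0015,0.2, 0,0,0,0,0,0.0015,0, 0,0,0,0,0,0.0015,-0.5, 0,0,0,0,0,0.0015,-0.5, 0,0,0,0,0,0.0015,-0.5, 0,0,0,0,0,0.0015,-0.5]' 12
```

```text
clock: 7.85
position: [0.4996, 0.0702, 0.0786]
tcp_rot: [-0.063, 0.763, 0.639, 0.078]
contact_force: [0.0, 0.5, 0.1]
grip_width: 0.632
```

```bash
python3 -m creep '[0,0,0,0.001,0,-0.005,-0.5, 0,0,0,0.002,0,-0.012,-0.5, 0,0,0,0.004,0,-0.02,-0.5, 0,0,0,0.004,0,-0.02,-0.5]'
python3 -c "
from h import *
snap('scene','scene7')
snap('wrist','wrist7')
s=load('scene7'); cv2.imwrite('pics/crop7.png',cv2.resize(s['frame'][140:260,320:460],None,fx=5,fy=5,interpolation=cv2.INTER_CUBIC))"
```

```text
clock: 8.25
position: [0.5001, 0.0701, 0.1004]
tcp_rot: [-0.062, 0.763, 0.639, 0.079]
contact_force: [-1.1, -0.1, -0.8]
grip_width: 0.631
```

View pics/crop7.png

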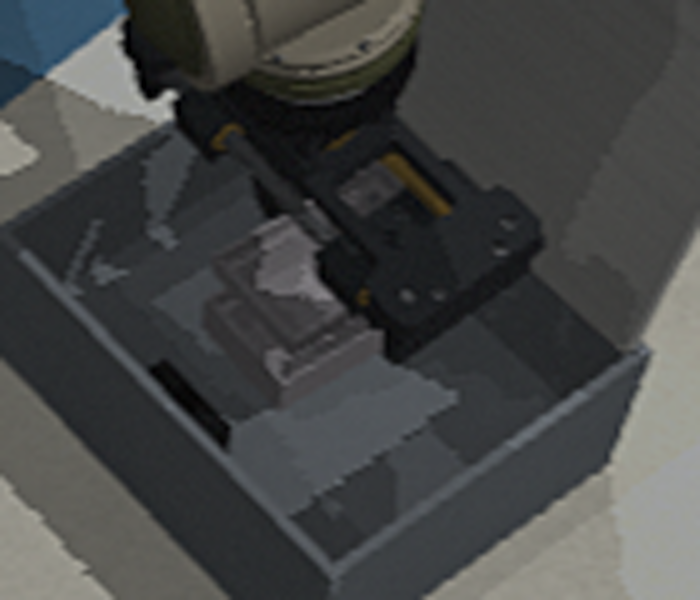

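View pics/wrist7.png

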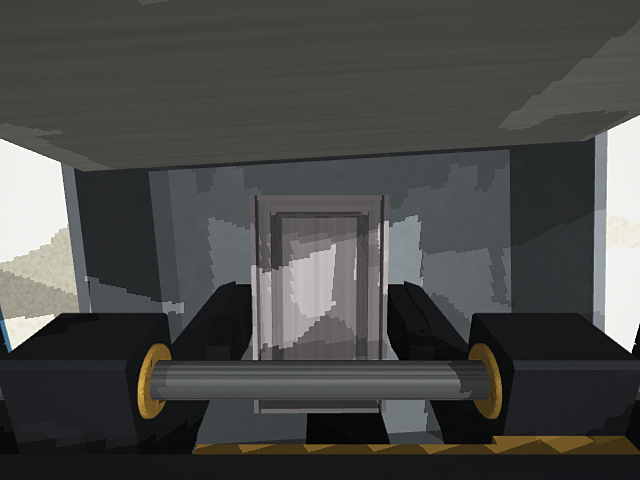

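Only the top tray came up; the lower stack stays in place at about (290,350) in the crop. Lifting clear.

```bash
python3 -m creep '[0,0,0,0.006,0,-0.03,-0.5, 0,0,0,0.008,0,-0.07,-0.5, 0,0,0,0.005,0,-0.1,-0.5, 0,0,0,-0.02,0,-0.105,-0.5, 0,0,0,-0.05,0,-0.115,-0.5, 0,0,0,-0.05,0,-0.115,-0.5, 0,0,0,-0.05,0,-0.115,-0.5]'
python3 -c "
from h import *
s=snap('scene','scene8');snap('side','side8')
from h import *
print(tool([0.515,-0.226,0.12]))"
```

```text
clock: 9.05
position: [0.4863, -0.0008, 0.2017]
tcp_rot: [-0.063, 0.763, 0.638, 0.079]
contact_force: [0.4, 0.5, -1.4]
grip_width: 0.632
[-0.22952379  0.06757412  0.03683279]
```

View pics/scene8.png

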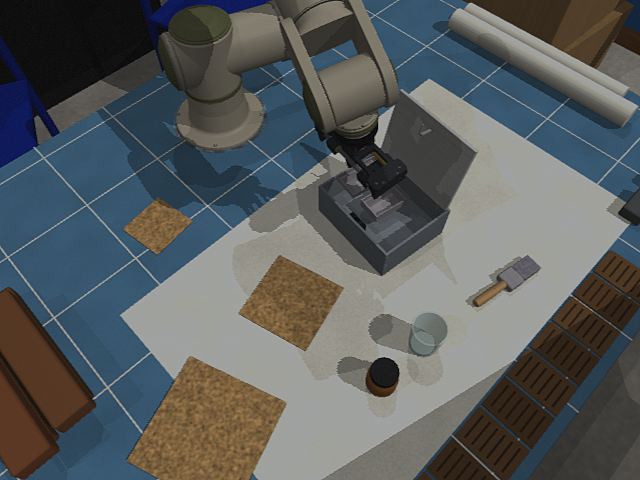

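View pics/side8.png

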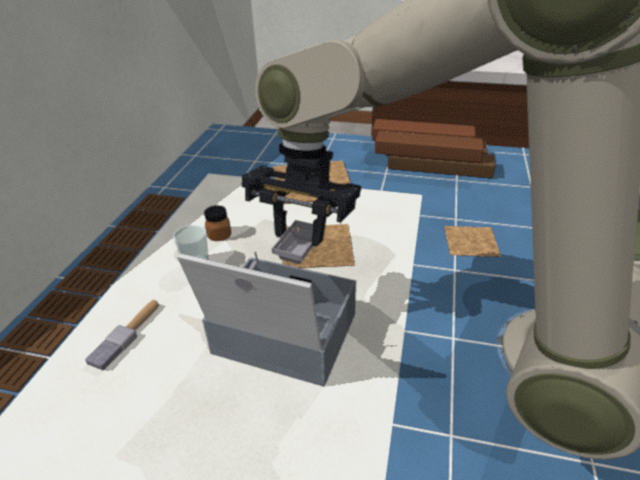

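Tray held upright and the lower trays still in the box. Computing the move to the pad, keeping the tilt because the tray is upright with it, and checking jar and beaker clearance.

```bash
python3 -c "
from h import *
s=load('scene8')
print('jar',onz(s,384,368,.07),'beaker',onz(s,429,324,.085))
print(tool([0.515,-0.229,0.18]),tool([0.515,-0.229,0.08]))
s=load('side0');
m=cv2.inRange(cv2.cvtColor(s['frame'],cv2.COLOR_BGR2HSV),(8,80,40),(28,255,255))[215:275,275:360]; c=max(cv2.findContours(m,0,2)[0],key=cv2.contourArea).reshape(-1,2)+[275,215]
print(cv2.minAreaRect(np.array([onz(s,*p,.004)[:2] for p in c],np.float32)))"
```

```text
jar [ 0.75300937 -0.21655948  0.07      ] beaker [ 0.75764385 -0.09966031  0.085     ]
[-0.22041789  0.06838054 -0.02254257] [-0.24041808  0.06791439  0.07543588]
((0.512117862701416, -0.22196154296398163), (0.15689843893051147, 0.15679778158664703), 15.645424842834473)
```

```bash
python3 -m creep '[0,0,0,-0.045,0.014,-0.005,-0.5, 0,0,0,-0.09,0.028,-0.009,-0.5, 0,0,0,-0.135,0.042,-0.014,-0.5, 0,0,0,-0.18,0.056,-0.018,-0.5, 0,0,0,-0.219,0.067,-0.022,-0.5, 0,0,0,-0.225,0.067,0.01,-0.5, 0,0,0,-0.232,0.067,0.045,-0.5, 0,0,0,-0.239,0.067,0.074,-0.5, 0,0,0,-0.239,0.067,0.074,-0.5, 0,0,0,-0.239,0.067,0.074,-0.5]'
python3 -c "
from h import *
snap('scene','scene9');snap('side','side9')
print(tool([0.514,-0.228,0.0425]),tool([0.514,-0.228,0.039]))
for n,b in (('scene9',(220,340,180,300)),('side9',(250,380,180,290))):
    f=load(n)['frame'][b[2]:b[3],b[0]:b[1]]; cv2.imwrite('pics/c_'+n+'.png',cv2.resize(f,None,fx=5,fy=5,interpolation=cv2.INTER_CUBIC))"
```

```text
clock: 10.15
position: [0.5148, -0.2273, 0.0823]
tcp_rot: [-0.063, 0.762, 0.639, 0.079]
contact_force: [-0.4, -0.3, -0.6]
grip_width: 0.632
[-0.0084401  -0.00144335  0.04006194] [-0.00913541 -0.00146846  0.04349209]
```

View pics/scene9.png

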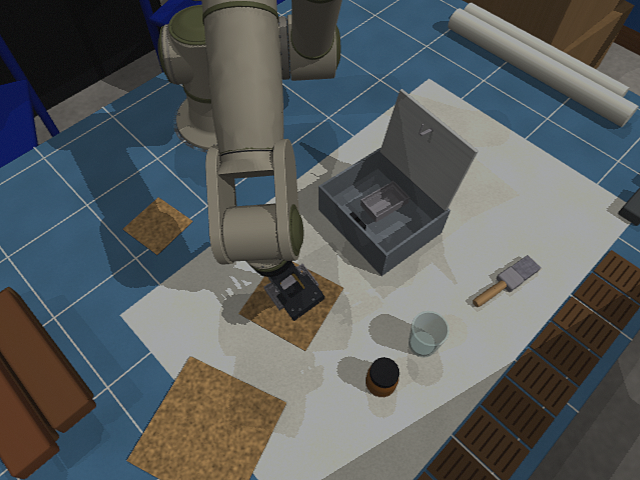

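View pics/c_side9.png

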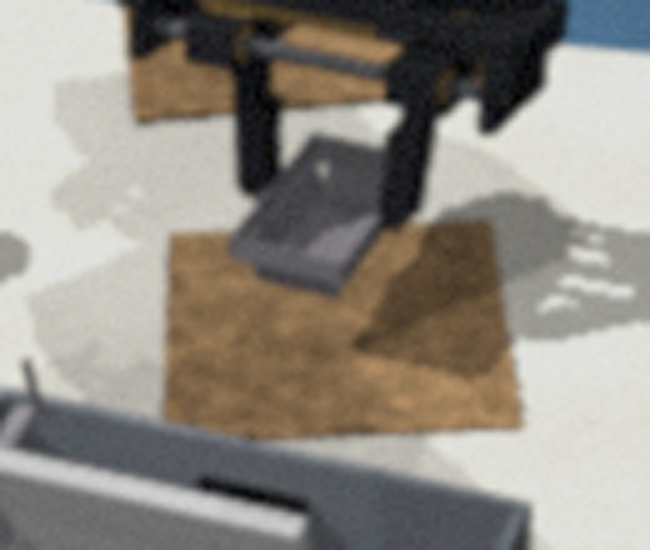

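The tray hangs above the middle pad. I check its tilt with the depth image.

Run:
```python
from h import *
s=load('side9'); C=cloud(s)
# near rim left corner & right corner, far-left corner in crop coords
for n,(a,b) in dict(nearL=(236,243),nearR=(335,275),farL=(318,142),nearM=(285,262),leftM=(280,190)).items():
    u,v=250+a/5,180+b/5
    print(n,np.round(dep(s,u,v),3))
ba=C[205:242,293:330]; d=s['depth'][205:242,293:330]
k=(d>0)&(ba[...,2]>.03)&(ba[...,2]<.1)
P=ba[k]
yb=np.round(P[:,1],2)
for y in np.unique(yb): print(y,(yb==y).sum(),P[yb==y][:,2].min().round(3),P[yb==y][:,2].max().round(3))
```

```text
nearL [ 0.545 -0.182  0.073]
nearR [ 0.499 -0.177  0.066]
farL [ 0.53  -0.27   0.072]
nearM [ 0.521 -0.174  0.072]
leftM [ 0.54  -0.237  0.066]
-0.28 2 0.07 0.074
-0.27 94 0.05 0.077
-0.26 104 0.049 0.078
-0.25 62 0.049 0.095
-0.24 80 0.048 0.097
-0.23 113 0.048 0.099
-0.22 104 0.047 0.099
-0.21 68 0.051 0.096
-0.2 26 0.049 0.078
-0.19 73 0.047 0.076
-0.18 107 0.054 0.077
-0.17 6 0.067 0.076
```

The tray is level and centred (rim at 0.074 to 0.076 at both ends). Lowering.

```bash
python3 -m creep '[0,0,0,-0.004,0,0.02,-0.5, 0,0,0,-0.008,0,0.036,-0.5, 0,0,0,-0.008,0,0.04,-0.5, 0,0,0,-0.009,0,0.042,-0.5, 0,0,0,-0.009,0,0.043,-0.5, 0,0,0,-0.009,0,0.0435,-0.5, 0,0,0,-0.009,0,0.0435,-0.5]'
```

```text
clock: 10.95
position: [0.5157, -0.2282, 0.0396]
tcp_rot: [-0.061, 0.762, 0.639, 0.079]
contact_force: [-0.5, 1.2, -0.5]
grip_width: 0.628
```

```bash
python3 -m creep '[0,0,0,0,0,0.001,-0.5, 0,0,0,0,0,0.0015,-0.5, 0,0,0,0,0,0.002,-0.5]'
```

```text
clock: 11.25
position: [0.516, -0.2281, 0.0385]
tcp_rot: [-0.061, 0.762, 0.64, 0.079]
contact_force: [-3.8, -0.7, 11.9]
grip_width: 0.631
```

Seated on the pad (12 N). Releasing.

```bash
python3 -m creep '[0,0,0,0,0,0,-0.5, 0,0,0,0,0,0,1, 0,0,0,0,0,0,1, 0,0,0,0,0,0,1, 0,0,0,0,0,0,1, 0,0,0,0.002,0,-0.01,1, 0,0,0,0.008,0,-0.04,1, 0,0,0,0.016,0,-0.08,1, 0,0,0,0.025,0,-0.12,1, 0,0,0,0.035,0,-0.17,1, 0,0,0,0.045,0,-0.22,1, 0,0,0,0.053,0,-0.26,1]'
python3 -c "
from h import *
snap('scene','scene10');snap('side','side10')"
```

```text
clock: 12.45
position: [0.5135, -0.2269, 0.3076]
tcp_rot: [-0.059, 0.762, 0.64, 0.079]
contact_force: [0.9, -0.2, -0.7]
grip_width: 0.999
```

View pics/side10.png

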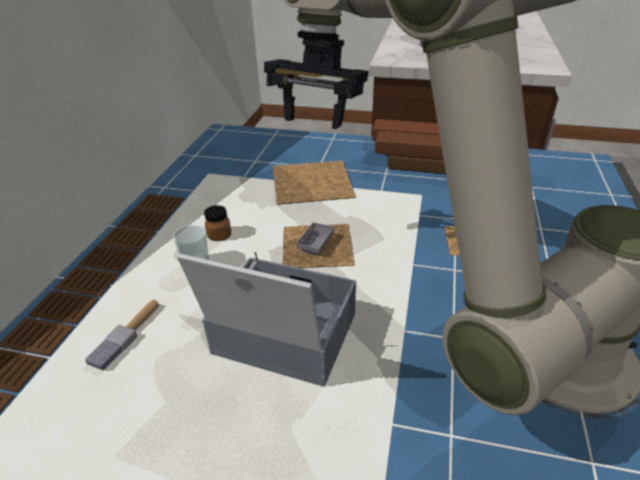

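View pics/scene10.png

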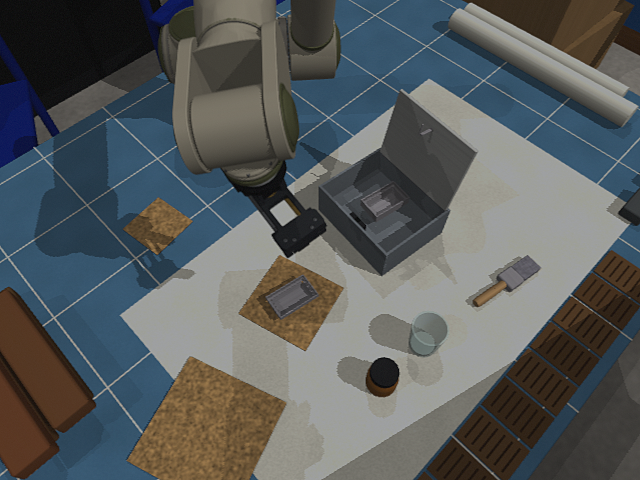

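The tray stands upright mid-pad at (291,298) and the lid is still open. Now I go over behind the lid with the tool made vertical and aligned with the box.

Run:
```python
from h import *
st=env.sense();q=np.array(st['tcp_rot']); r=R.from_quat(q[[1,2,3,0]])
a=np.radians(83.5); X=np.array([np.cos(a),np.sin(a),0]);Z=np.array([0,0,-1.]);T=R.from_matrix(np.stack([X,np.cross(Z,X),Z],1))
print((r.inv()*T).as_rotvec())
for p in ([.515,-.1,.33],[.522,.05,.335],[0.53,.24,.33]): print(tool(p))
# tray check: rim on scene image
s=load('scene10'); C=cloud(s); k=(C[...,2]>.024)&(C[...,2]<.04)&(abs(C[...,0]-.515)<.08)&(abs(C[...,1]+.226)<.08)&(s['depth']>0)
print(k.sum(),np.percentile(C[k][:,2],[5,50,95]),cv2.minAreaRect(C[k][:,:2].astype(np.float32)))
```

```text
[ 0.02443766 -0.19301627 -0.06000265]
[ 0.12737585 -0.02160319  0.00469651]
[ 0.27454218 -0.04079546  0.02810008]
[ 0.45862676 -0.06616853  0.06881957]
287 [0.02435792 0.02923426 0.03303061] ((0.5165248513221741, -0.22675475478172302), (0.09232252836227417, 0.05855487659573555), 80.38488006591797)
```

The tray measures within about 3 mm of the pad centre.

```bash
python3 -m creep '[0.024,-0.193,-0.06,0.042,-0.007,0.001,-1, 0.024,-0.193,-0.06,0.085,-0.014,0.003,-1, 0.024,-0.193,-0.06,0.127,-0.021,0.005,-1, 0.024,-0.193,-0.06,0.176,-0.028,0.013,-1, 0.024,-0.193,-0.06,0.225,-0.034,0.02,-1, 0.024,-0.193,-0.06,0.274,-0.041,0.028,-1, 0.024,-0.193,-0.06,0.32,-0.047,0.038,-1, 0.024,-0.193,-0.06,0.367,-0.053,0.048,-1, 0.024,-0.193,-0.06,0.413,-0.06,0.059,-1, 0.024,-0.193,-0.06,0.459,-0.066,0.069,-1, 0.024,-0.193,-0.06,0.459,-0.066,0.069,-1, 0.024,-0.193,-0.06,0.459,-0.066,0.069,-1]'
python3 - <<'E'
from h import *
b0=np.array([.508,.0505]); bx=np.array([.9935,-.1136]); by=np.array([.1136,.9935])
s=snap('scene','scene11'); C=cloud(s); st=env.sense(); print('tcp box',(st['position'][:2]-b0)@np.stack([bx,by],1))
# lid points in box frame
xy=C[...,:2]-b0; X=xy@bx; Y=xy@by; Z=C[...,2]
k=(Z>.12)&(Z<.27)&(abs(X)<.11)&(abs(Y-.1)<.05)&(s['depth']>0)
for z in (.13,.16,.19,.22,.24): 
    j=k&(abs(Z-z)<.01); print(z,j.sum(),np.median(Y[j]).round(4))
for y in (.165,.2): print(tool([*(b0+by*y),.23]))
E
```

```text
clock: 13.75
position: [0.5298, 0.2409, 0.3293]
tcp_rot: [-0.0, 0.746, 0.666, -0.001]
contact_force: [-0.1, -1.6, 0.1]
grip_width: 0.003
tcp box [0.00038674 0.19072785]
0.13 658 0.0894
0.16 684 0.095
0.19 749 0.1006
0.22 783 0.1061
0.24 971 0.1098
[-0.02567135 -0.00036949  0.09953651]
[ 0.00932772 -0.00035334  0.0995134 ]
```

View pics/scene11.png

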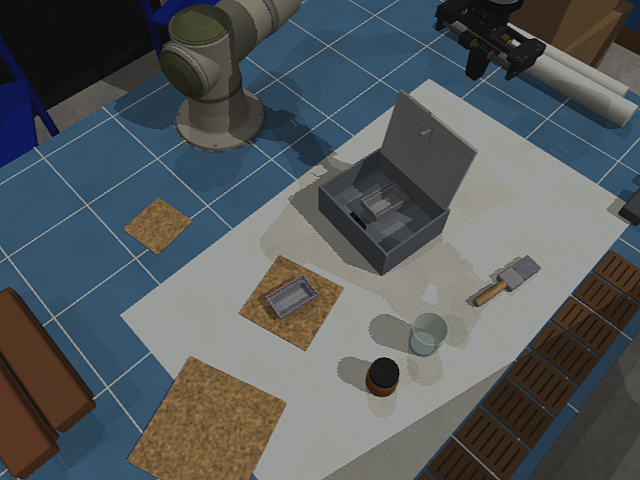

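The gripper, at (490,40), is clear behind the lid. The lid's inner face is at box y = 106 mm at 0.22 m height, as expected. Descending behind it.

```bash
python3 -m creep '[0,0,0,0,0,0.04,-1, 0,0,0,0,0,0.08,-1, 0,0,0,0,0,0.0995,-1, 0,0,0,-0.03,0,0.0995,-1, 0,0,0,-0.05,0,0.0995,-1, 0,0,0,-0.055,0,0.0995,-1, 0,0,0,-0.06,0,0.0995,-1, 0,0,0,-0.067,0,0.0993,-1, 0,0,0,-0.074,0,0.099,-1, 0,0,0,-0.081,0,0.0985,-1, 0,0,0,-0.088,0,0.098,-1, 0,0,0,-0.095,0,0.098,-1]'
python3 -c "
from h import *
st=env.sense(); print(((st['position'][:2]-np.array([.508,.0505]))@np.array([[.9935,.1136],[-.1136,.9935]])).round(4))
snap('side','side12')"
```

```text
clock: 15.0
position: [0.5192, 0.1451, 0.2316]
tcp_rot: [0.0, 0.746, 0.666, -0.0]
contact_force: [0.2, 1.2, 0.9]
grip_width: 0.003
[0.0004 0.0952]
```

View pics/side12.png

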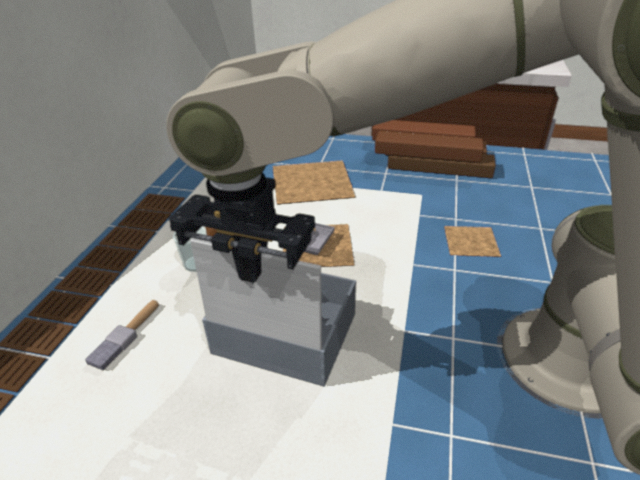

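The finger is on the outer face and the lid is now about upright. I follow the arc.

```bash
python3 -m creep '[0,0,0,-0.011,0,0,-1, 0,0,0,-0.022,0,0,-1, 0,0,0,-0.033,0,0,-1, 0,0,0,-0.044,0,0.003,-1, 0,0,0,-0.055,0,0.007,-1, 0,0,0,-0.066,0,0.012,-1, 0,0,0,-0.076,0,0.019,-1, 0,0,0,-0.086,0,0.026,-1, 0,0,0,-0.095,0,0.033,-1, 0,0,0,-0.095,0,0.033,-1]'
python3 -c "
from h import *
st=env.sense(); print(((st['position'][:2]-np.array([.508,.0505]))@np.array([[.9935,.1136],[-.1136,.9935]])).round(4))
snap('side','side13')"
```

```text
clock: 16.05
position: [0.508, 0.0488, 0.1977]
tcp_rot: [-0.0, 0.747, 0.665, -0.001]
contact_force: [-0.1, 0.6, 0.9]
grip_width: 0.005
[ 0.0002 -0.0017]
```

View pics/side13.png

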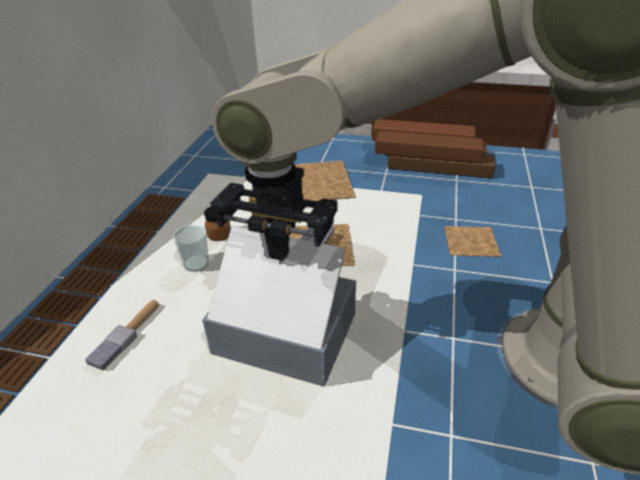

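The lid is at about 45° with the finger on it. Continuing down.

```bash
python3 -m creep '[0,0,0,-0.007,0,0.009,-1, 0,0,0,-0.014,0,0.018,-1, 0,0,0,-0.021,0,0.027,-1, 0,0,0,-0.027,0,0.037,-1, 0,0,0,-0.032,0,0.048,-1, 0,0,0,-0.037,0,0.059,-1, 0,0,0,-0.043,0,0.069,-1, 0,0,0,-0.048,0,0.078,-1, 0,0,0,-0.053,0,0.084,-1, 0,0,0,-0.055,0,0.089,-1, 0,0,0,-0.055,0,0.091,-1, 0,0,0,-0.055,0,0.091,-1]'
python3 -c "
from h import *
st=env.sense(); print(((st['position'][:2]-np.array([.508,.0505]))@np.array([[.9935,.1136],[-.1136,.9935]])).round(4))
snap('side','side14')"
```

```text
clock: 17.3
position: [0.5018, -0.0057, 0.1073]
tcp_rot: [0.0, 0.746, 0.665, -0.001]
contact_force: [-0.8, -1.7, 1.9]
grip_width: 0.004
[ 0.0002 -0.0565]
```

View pics/side14.png

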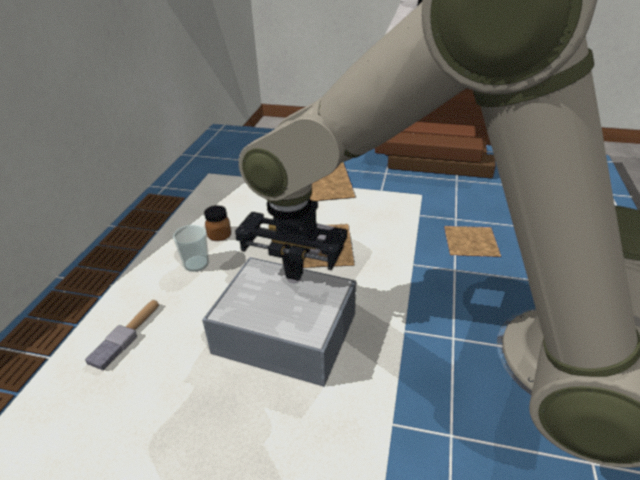

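The lid is nearly flush with the finger on the mark. Pressing in slowly to the same depth as before (TCP 0.0955).

```bash
python3 -m creep '[0,0,0,0,0,0.002,-1, 0,0,0,0,0,0.004,-1, 0,0,0,0,0,0.006,-1, 0,0,0,0,0,0.008,-1, 0,0,0,0,0,0.009,-1, 0,0,0,0,0,0.01,-1, 0,0,0,0,0,0.011,-1, 0,0,0,0,0,0.011,-1]'
```

```text
clock: 18.15
position: [0.5019, -0.0056, 0.0964]
tcp_rot: [0.0, 0.746, 0.665, -0.001]
contact_force: [-0.7, -1.5, 3.0]
grip_width: 0.005
```

```bash
python3 -m creep '[0,0,0,0,0,0.0005,-1, 0,0,0,0,0,0.001,-1, 0,0,0,0,0,0.0013,-1, 0,0,0,0,0,0.0013,-1]'
```

```text
clock: 18.55
position: [0.502, -0.0056, 0.0955]
tcp_rot: [0.0, 0.746, 0.665, -0.001]
contact_force: [-1.9, -1.3, 7.3]
grip_width: 0.005
```

Bumper reached (7 N). I release slowly, straight up, and then look.

```bash
python3 -m creep '[0,0,0,0,0,0.0005,-1, 0,0,0,0,0,-0.002,-1, 0,0,0,0,0,-0.006,-1, 0,0,0,0,0,-0.012,-1, 0,0,0,0,0,-0.02,-1, 0,0,0,0,0,-0.04,-1, 0,0,0,-0.02,0,-0.08,-1, 0,0,0,-0.06,0,-0.12,-1, 0,0,0,-0.1,0,-0.16,-1, 0,0,0,-0.14,0,-0.2,-1, 0,0,0,-0.16,0,-0.22,-1, 0,0,0,-0.16,0,-0.22,-1]'
python3 -c "
from h import *
snap('side','side15');snap('scene','scene15')"
```

```text
clock: 19.75
position: [0.4841, -0.1675, 0.32]
tcp_rot: [0.004, 0.748, 0.664, 0.0]
contact_force: [-0.2, 0.3, -0.3]
grip_width: 0.009
```

View pics/side15.png

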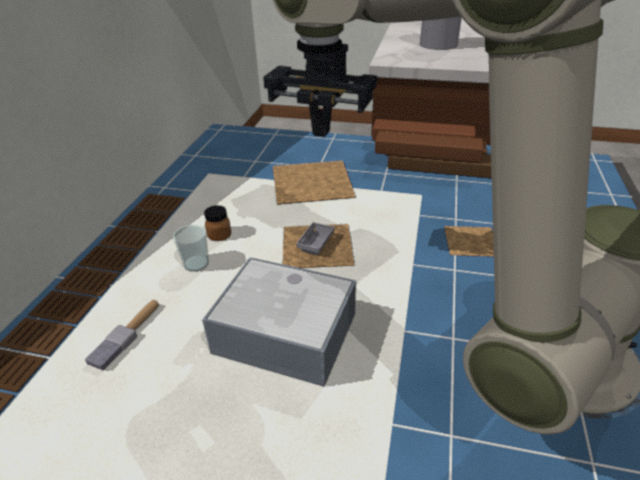

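View pics/scene15.png

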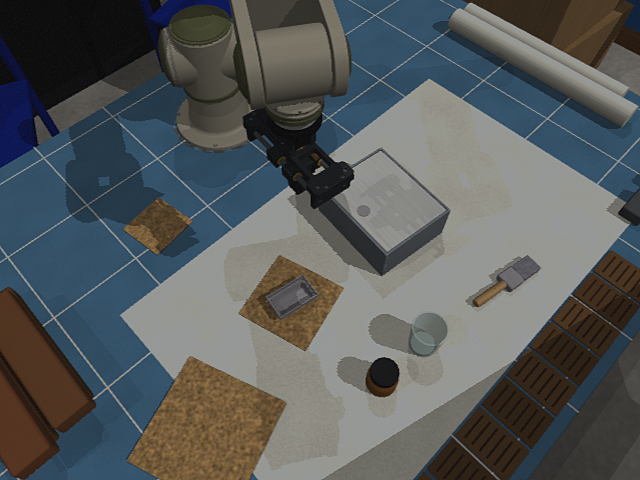

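The lid looks shut and stays down, and the tray is on the pad. A last numeric check after a short wait.

```bash
python3 -m creep '[0,0,0,0,0,0,-1, 0,0,0,0,0,0,-1, 0,0,0,0,0,0,-1, 0,0,0,0,0,0,-1, 0,0,0,0,0,0,-1, 0,0,0,0,0,0,-1]'
python3 - <<'E'
from h import *
b0=np.array([.508,.0505]); bx=np.array([.9935,-.1136]); by=np.array([.1136,.9935])
for n in ('side','scene'):
    s=snap(n,n+'16')
    for m in (load(n+'0'),s):
        C=cloud(m); xy=C[...,:2]-b0; X=xy@bx; Y=xy@by; Z=C[...,2]
        k=(abs(X)<.09)&(Y<.075)&(Y>-.075)&(Z>.07)&(Z<.12)&(m['depth']>0)
        print(n,k.sum(),'slope,z',np.polyfit(Y[k],Z[k],1).round(4))
C=cloud(s); k=(C[...,2]>.024)&(C[...,2]<.04)&(abs(C[...,0]-.515)<.08)&(abs(C[...,1]+.226)<.08)
print(cv2.minAreaRect(C[k][:,:2].astype(np.float32)),C[k][:,2].max())
E
```

```text
clock: 20.45
position: [0.4837, -0.1641, 0.3157]
tcp_rot: [0.0, 0.747, 0.665, -0.001]
contact_force: [0.1, -0.1, -0.4]
grip_width: 0.008
side 5974 slope,z [-0.0082  0.0904]
side 5993 slope,z [-0.0089  0.0903]
scene 4836 slope,z [-0.0086  0.0899]
scene 4605 slope,z [-0.0095  0.0899]
((0.5165493488311768, -0.2267937809228897), (0.0920759066939354, 0.05795097351074219), 80.60415649414062) 0.03394732855972837
```

The lid slope matches the start to within 0.001 rad, the tray has not moved, and the arm is clear. Handing in.

```bash
python3 -c "
from station import workorder; print(workorder.job_done())"
```

```text
the job is handed in; nothing more can be done
None
```

The job is done and handed in at about 20.5 s. The hand-in reports no verdict.

**What I did:** I pressed the thumb mark to its stop and the lid sprang open. I lifted out only the top tray, with the tool leaned about 11° to clear the lid's tongue, and set it upright on the 160 mm pad. Then I pushed the lid over from behind and pressed it home. The highest press force I read was about 8 N.

**Last checks:**
- **Lid:** it stayed shut for more than 1 s after release. Its slope is within 0.001 rad of the latched start in both cameras.
- **Tray on the pad:** its centre measures (0.5165, -0.2268). The pad centre came out at (0.515, -0.226) from the scene camera and (0.512, -0.222) from the side camera. That puts the tray 2 to 7 mm off centre, and the rim height fits a tray standing on the pad.
- **Bystanders:** they look unmoved in the pictures; I did not measure this.
- **Lower two trays:** they were still in place in the last open-lid picture, and nothing went into the box after that. I could not check them once the lid was shut.

No check failed. The only disagreement was the two cameras differing by about 5 mm on the pad centre.

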